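# Demonstrate the talking pen on the picture book

## Robot

A 6-joint arm with a two-finger parallel gripper is mounted at the origin on the work surface. World frame = base frame: x ahead of the robot, y to its left, z up, the work surface at z = 0. Lengths are in m, angles in rad, forces in N, time in s.
With the tool pointing down it reaches from about 0.35 to 0.925 m from the base axis. Payload 6.4 kg.
Tool frame: the origin (TCP) lies on the centre line of the jaws, within the pads' length; the fingertips stand ahead of it and the grasp point (between the pads) lies 11 mm behind it (robot.finger_overhang is the z of the fingertips in the tool frame, in m); z points along the fingers, y is the line along which they close (so a half turn about z gives the same grasp; the last joint's range is limited). The gripper opens to 94 mm and grips with 3 to 60 N. Pads are 16 mm wide; open, the fingers measure 119 mm over their backs; the gripper's body (75 mm by 177 mm) begins 78 mm behind the grasp point.
Start: joints at [-1.294, 0.245, 1.558, -0, 1.339, -0.174], TCP at [0.283, -0.585, 0.213] pointing down, gripper open.
Joint ranges: [-3.13, 3.13], [-1.02, 2.26], [0.13, 2.54], [-0.95, 4.09], [0.21, 2.88], [-2.74, 2.74]. Speed limits (rad/s): [2.57, 2.57, 3.14, 3.14, 3.14, 3.14].

## Interface

Orientations are given as a unit quaternion [x, y, z, w].
In Python, from cell import robot gives the robot as it stands.
- The arm moves only by the tool move_arm, never from a script. Its argument "series" is a list of rows, each an object with "gripper": the closure, from 0 (fully open) to 1 (shut); "offset": the shift along the tool's x, y, z in m, a list of three; "roll": the turn about the tool's z in rad. A call has 1 to 5 rows; each row shifts and turns the commanded pose from where the row before left it, along the tool's axes as they then stand; what a row does not reach is not made up. A row lasts 1/10 s, in which the tool goes at most 50 mm and 8.59 degrees, less where a joint would pass 70% of its speed; a pose out of reach is approached as far as the arm can. A call with a gripper value outside its range is refused whole. The fingers move at their own pace and stop on an object; "squeeze" is the grip in N (left out, the last holds). Time passes only in rows, so rows that do not move let the fingers close. It gives the time, the measured TCP pose, the force, the opening and the grip force at its end, in the units of the state.
- robot.observe(): the state, without advancing time (a new reading comes with each control period).
- robot.grab_frame(name): name is "side" or "top"; returns the picture (400x640x3 uint8, blue, green, red); there is no depth.
- robot.camera_params(name): a dict with "camera_matrix" (3x3 intrinsics, pixels), "distortion" ([k1, k2, p1, p2, k3] as OpenCV has them; the pictures are not rectified), "view" (4x4, takes a point from world to camera coordinates). Camera axes: x right, y down, z forward; pixel columns grow to the right and rows downward; lengths in m; the calibration is good to about 2 mm. A picture is of the moment at which its call begins. camera_params takes no time and is no camera call.
- robot.hand_in(): hands the job in; it is judged then, once.
Trained networks look in the newest picture that a camera, given by its name, has taken for a name from the list of things; names that differ only in an ending like _2 or _b are one class to them, and where a whole thing is asked for, a point or a joint stands for the part that bears it (a point fixed in the world has none). Each returns a list of dicts, best first, with "p" (0 to 1); they miss things now and then, are a little off and sometimes report something else, mostly with a low value. They report only what shows in the picture. A call takes as long as a camera call. They do not tell look-alikes from the thing itself.
- robot.search_frame(camera, target): "bbox" ([left, top, right, bottom] in pixels, round what is visible of it).
- robot.silhouettes(camera, target): "region" (400x640 bool, what is visible of it) and "bbox" ([left, top, right, bottom] in pixels, round what is visible of it).
- robot.place_of(camera, target): "xy" ([column, row] in pixels: a listed point, or the origin of a listed thing).
The state is a dict: "t": time; "qpos": joint angles; "qd": joint speeds; "joint_efforts": joint torques, N m; "eef_pos": TCP position; "orientation": TCP orientation; "contact_force": force on the tool from outside, world axes, zero at the start; "torque": the same for the moment, N m; "gripper_width": finger opening in m; "gripper_force": force on a finger pad.
Only numpy, scipy, OpenCV 4.12 (cv2) and the standard library are available. Lean on these libraries where they do the work, as an engineer would, in place of code of your own. Each camera call takes 0.05 s, during which the arm holds its last target. There are 200 camera calls.

## Task

Lift the orange talking pen up and off its forked hook and set its black nib on the orange sticker in the open picture book, holding the pen square to the sloping page and pressing so lightly that the sprung nib goes only part-way in. Let the pen touch the book nowhere but on that sticker, and leave the blue pen hanging and everything else on the counter where it is. Finish while still holding the pen still on the sticker like that: do not put it down or let go.

Things in the scene. Friction and masses are not known exactly. Their poses are not given: they have to be found in the camera images.
- orange_pen_head (a point): centre of the orange talking pen's head, a 32 x 32 mm square block 70 mm tall, sides along x and y here, loudspeaker slots on -x; free above, grip it from above. The pen hangs nib down in either fork of the pen stand. z runs up the pen's axis. Below the head: white stem 21 mm across, tapered, then a black nib whose end is 133 mm below this point. Mass about 0.1 kg
- orange_pen_tip (a point): end of the orange pen's black nib (rounded, 7 mm in diameter), on the pen's axis; z points up the pen. The nib is sprung and slides up to 6 mm into the pen
- orange_pen_nib (a joint): how far the orange pen's nib is pushed in, m: 0 out, 0.006 fully in at its stop. It begins to move at 0.6 N and needs 0.5 N more per mm: 2.1 N at half travel, 3.6 N at the stop
- orange_sticker_mid (a point): centre of the orange round sticker, 30 mm in diameter with a thin white rim, on the paper. It lies in a row across the open book with a blue and a green sticker, in any order. This frame's z is vertical, not the page's normal
- book: open picture book 218 x 310 mm on a dark wooden book rest sloping 22 degrees, lower edge (-x) on the robot's side. Origin in the middle of the book on the paper, 85 mm above the counter; z square to the page, out of the paper; x up the slope, y across both pages. Paper firm, book fixed
- pen_stand: fixed stand: wooden base 110 x 240 x 10 mm, steel posts and cross bar at its +x edge, two forked hooks at y = -60 and +60 mm pointing to -x. Origin under the base's centre. A hook is two level prongs, 25 mm apart, tops 125 mm up; the underside of a pen's head rests on them at x = -5 mm; their front ends at x = -34 mm turn up 12 mm
- blue_pen_head (a point): centre of the head of the blue pen, of the same shape and size as the orange one, hanging in the other hook. To be left hanging
- red_paint: red paint bottle, 52 mm across, 140 mm tall with its white cap, origin under its centre; bystander at the back
- yellow_paint: yellow paint bottle, 52 mm across, 140 mm tall with its white cap, origin under its centre; bystander at the back
- card_game: small dark blue game carton 95 x 65 x 28 mm, origin under its centre; bystander at the back
- memory_game: teal game carton 110 x 110 x 45 mm, origin under its centre; bystander on the left
- wooden_car: wooden toy car 110 x 63 x 58 mm, origin under its centre; bystander at the back
- crayon_box: tray of wax crayons 75 x 175 x 26 mm, origin under its centre; bystander on the right
Things that resemble listed ones, but are neither listed nor needed, are in the scene too. Of the things like the part that bears orange_pen_head, leave any that is green or pink; of the rest the larger one is meant.

How it is judged:
On the way:
1. the orange pen is held in the gripper, lifted off its hook by at least 20 mm and clear of the stand (height (world z) of orange_pen_head above 0.18 m and contact force between the fingers and orange_pen above 1 N and contact force between orange_pen and pen_stand below 0.05 N), for 0.1 s.
At the end, for the whole second after the job is handed in: the gripper holds the orange pen still, clear of the stand, its nib within 13 mm of the orange sticker's centre, pressing with 0.4 to 5 N, the nib 0.6 to 5.6 mm in, the pen within 12 degrees of square to the page; the blue pen hangs within 20 mm of its place (distance between orange_pen_tip and orange_sticker_mid below 0.013 m and contact force between orange_pen and book between 0.4 and 5 N and value of joint orange_pen_nib between 0.0006 and 0.0056 m and angle between the z axis of orange_pen_head and the z axis of book, either way round below 0.21 rad and contact force between the fingers and orange_pen above 1 N and contact force between orange_pen and pen_stand below 0.05 N and linear speed of orange_pen below 0.02 m/s and distance of blue_pen_head from where it was at the start of the episode below 0.02 m); the arm keeps its last pose, push and grip.
It fails at once if the page is jabbed: the pen presses on the book with more than 12 N (contact force between orange_pen and book above 12 N).
It fails at once if the pen touches the book away from the orange sticker (nib more than 20 mm from its centre) (contact force between orange_pen and book above 0.2 N and distance between orange_pen_tip and orange_sticker_mid above 0.02 m).
It fails at once if the blue pen is knocked off its place (moved more than 20 mm) (distance of blue_pen_head from where it was at the start of the episode above 0.02 m).
It fails at once if a bystander on the counter is moved more than 20 mm (distance of any of red_paint, yellow_paint, card_game, memory_game, wooden_car, crayon_box from where it was at the start of the episode above 0.02 m).
It also fails if it takes over 45 s, if anything falls off the work surface, if the arm or the gripper's body presses on something with over 40 N, if the wrist force passes 120 N, or if a joint passes its speed limit or range.

## Working session

There is one attempt and no reset: what is moved stays moved. The work goes in short steps, Python scripts to look and compute and a tool call to move; the robot and the scene stay as the last step left them, time stands still between calls to the robot, and variables do not carry over. Pictures are saved under pics/ and viewed, at most 10 in all, crops included, and the job is handed in when it is done.

Besides the shell and the picture viewer there is one more tool, called after ">>>" in YAML: its name, and indented under it one key for each argument. move_arm: Moves the arm, as the interface text tells. Its arguments: {"type":"object","properties":{"series":{"type":"array","items":{"type":"object","properties":{"gripper":{"type":"number"},"offset":{"type":"array","items":{"type":"number"}},"roll":{"type":"number"}}}},"squeeze":{"type":"number"}},"required":["series"]}

```bash
mkdir -p pics; ls; cat > h.py <<'E'
import numpy as np, cv2
from cell import robot
def ray(cam,uv):
    p=robot.camera_params(cam);K=np.array(p["camera_matrix"]);D=np.array(p["distortion"]);V=np.array(p["view"])
    n=cv2.undistortPoints(np.array([[uv]],float),K,D)[0,0]
    R=V[:3,:3];d=R.T@np.array([n[0],n[1],1]);return -R.T@V[:3,3],d/np.linalg.norm(d)
def tri(a,b):
    (o1,d1),(o2,d2)=ray("side",a),ray("top",b)
    s=np.linalg.lstsq(np.c_[d1,-d2],o2-o1,rcond=None)[0]
    p,q=o1+s[0]*d1,o2+s[1]*d2;return (p+q)/2,np.linalg.norm(p-q)
def proj(cam,P):
    p=robot.camera_params(cam);V=np.array(p["view"])
    return cv2.projectPoints(np.array(P,float).reshape(-1,3),cv2.Rodrigues(V[:3,:3])[0],V[:3,3],np.array(p["camera_matrix"]),np.array(p["distortion"]))[0][:,0]
E
python3 - <<'E'
from h import *
for c in ("side","top"):
    cv2.imwrite(f"pics/{c}0.png",robot.grab_frame(c))
    p=robot.camera_params(c);V=np.array(p["view"]);print(c,(-V[:3,:3].T@V[:3,3]).round(3),V[2,:3].round(2))
    for t in ("orange_pen_head","orange_pen_tip","orange_sticker_mid","book","pen_stand","blue_pen_head"):
        print(c,t,[(np.round(x["xy"],1).tolist(),round(x["p"],2)) for x in robot.place_of(c,t)])
s=robot.observe();print(s["t"],s["eef_pos"],s["orientation"],s["gripper_width"],robot.finger_overhang)
E
```

```text
pics
side [-0.056  0.803  1.16 ] [ 0.45 -0.55 -0.71]
side orange_pen_head [([307.5, 294.3], 0.95), ([276.1, 266.9], 0.66), ([239.9, 303.7], 0.62), ([262.7, 244.0], 0.56)]
side orange_pen_tip []
side orange_sticker_mid [([394.3, 162.6], 0.61)]
side book [([381.8, 182.9], 0.67)]
side pen_stand [([289.3, 282.3], 0.83)]
side blue_pen_head [([306.2, 237.8], 0.74)]
top [ 0.272 -0.003  1.757] [ 0.18  0.01 -0.98]
top orange_pen_head [([238.4, 219.9], 0.57), ([208.7, 218.6], 0.46), ([259.0, 194.5], 0.45), ([236.4, 252.6], 0.44)]
top orange_pen_tip []
top orange_sticker_mid [([413.5, 214.2], 0.51)]
top book [([377.1, 222.9], 0.72), ([237.0, 216.6], 0.39)]
top pen_stand [([259.9, 223.5], 0.7)]
top blue_pen_head [([268.2, 219.5], 0.63), ([383.5, 162.3], 0.49)]
0.7 [ 0.2831918  -0.58510413  0.21350491] [ 9.74704575e-01  2.23497182e-01 -1.84433230e-05  3.87620560e-05] 0.09418574643031713 0.008
```

View pics/side0.png

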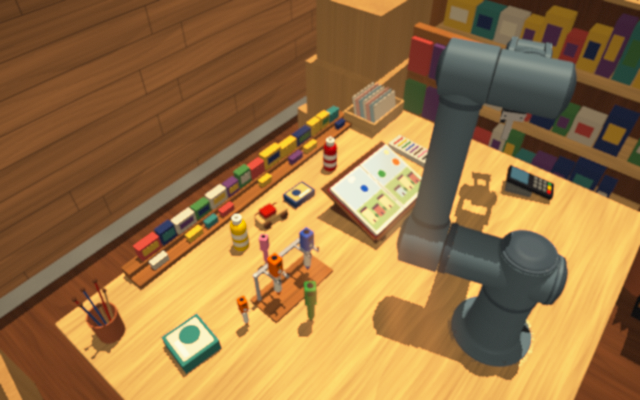

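View pics/top0.png

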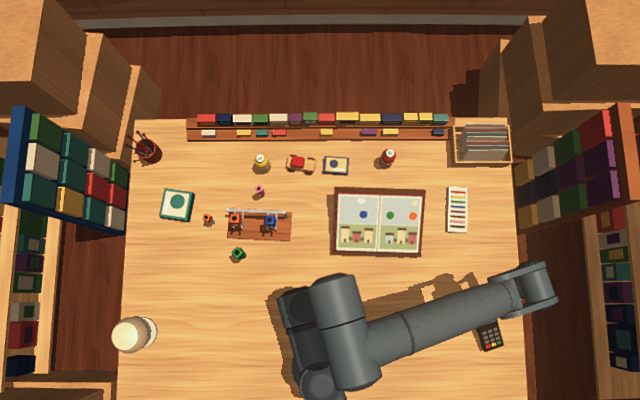

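Side view: orange pens are at (276,265), hanging and large, and at (242,306), small and standing free. The green one is at (310,297), pink at (264,243) and blue at (306,240). In the top view they are: hanging orange (237,220), small orange (208,219), green (237,254), pink (259,192), blue (268,220). The one meant is the large orange pen in the fork, since the other orange one is clearly smaller. The orange sticker is at side (396,162) and top (414,215). I'll confirm this with a crop.

```bash
python3 - <<'E'
from h import *
print("head",tri((276.1,266.9),(238.4,219.9)))
print("small",tri((239.9,303.7),(208.7,218.6)))
print("green",tri((307.5,294.3),(236.4,252.6)),"pink",tri((262.7,244),(259,194.5)))
print("blue",tri((306.2,237.8),(268.2,219.5)))
print("stick",tri((394.3,162.6),(413.5,214.2)))
print("book",tri((381.8,182.9),(377.1,222.9)))
print("stand",tri((289.3,282.3),(259.9,223.5)))
a=cv2.imread("pics/side0.png");b=cv2.imread("pics/top0.png")
A=[cv2.resize(i,(400,280),interpolation=cv2.INTER_CUBIC) for i in (a[225:323,210:350],a[135:233,320:460],b[185:269,190:310],b[180:264,320:440])]
cv2.imwrite("pics/crop.png",np.vstack([np.hstack(A[:2]),np.hstack(A[2:])]))
# orange colour blobs
for n,i,boxes in (("side",a,((384,150,408,175),(264,250,286,280))),("top",b,((405,207,424,224),(226,210,246,232)))):
    for (l,t,r,q) in boxes:
        h=cv2.cvtColor(i[t:q,l:r],cv2.COLOR_BGR2HSV);m=(h[...,0]<14)&(h[...,1]>150)&(h[...,2]>110)
        y,x=np.nonzero(m);print(n,len(x),x.mean()+l,y.mean()+t,x.min()+l,x.max()+l,y.min()+t,y.max()+t)
E
```

```text
head (array([0.51517613, 0.28897125, 0.15531708]), np.float64(0.006320309879487446))
small (array([0.53134621, 0.40847322, 0.10510339]), np.float64(0.01491053122868714))
green (array([0.40222335, 0.29502067, 0.14096304]), np.float64(0.00516463052213604)) pink (array([0.6196067 , 0.22856396, 0.11208955]), np.float64(0.01943671353220081))
blue (array([0.50857653, 0.17968712, 0.18091558]), np.float64(0.002362737284858209))
stick (array([ 0.54207875, -0.33387257,  0.0920071 ]), np.float64(0.0042782758355726725))
book (array([ 0.5070147 , -0.19908673,  0.11302883]), np.float64(0.0021722107040268333))
stand (array([0.52426559, 0.23353995, 0.01592245]), np.float64(0.011189827074477715))
side 24 395.5416666666667 161.375 393 398 159 164
side 251 274.77290836653384 266.48605577689244 266 285 255 279
top 60 415.55 215.85 409 423 207 223
top 167 237.25149700598803 220.07185628742513 226 245 212 231
```

View pics/crop.png

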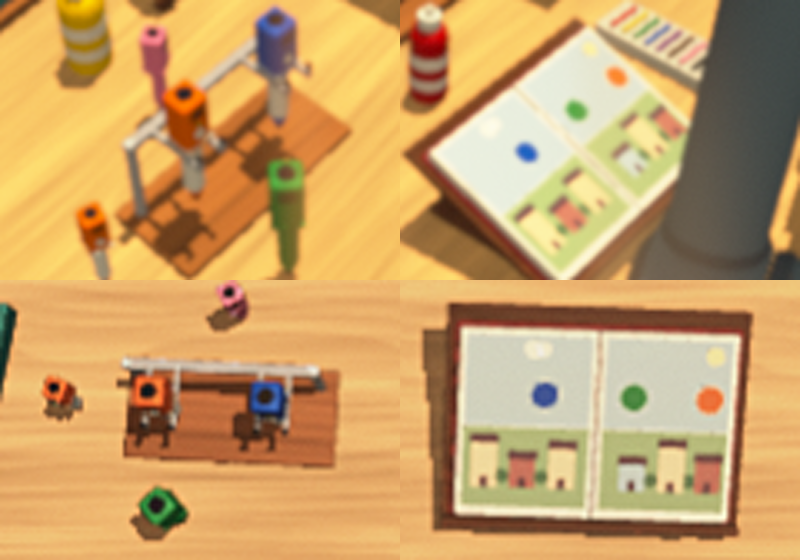

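The crop confirms the large orange pen in the left (+y) fork, with the small orange one standing free. The orange sticker is the rightmost of the three. Next I'll fit the geometry.

```bash
python3 - <<'E'
from h import *
from scipy.optimize import least_squares
from scipy.spatial.transform import Rotation as R
T=lambda u,v:(190+u*.3,185+(v-280)*.3) # crop->top
T2=lambda u,v:(320+(u-400)*.3,180+(v-280)*.3)
S=lambda u,v:(210+u*.35,225+v*.35); S2=lambda u,v:(320+(u-400)*.35,135+v*.35)
print("orange top dot",tri(S(186,90),T(150,391)),"blue",tri(S(277,16),T(267,397)))
st=tri(S2(616,76),T2(710,400));print("sticker",st)
bl=tri(S2(527,153),T2(545,395));print("blue st",bl);print("green st",tri(S2(577,110),T2(634,398)))
M=np.array([[.109,.155,0],[.109,-.155,0],[-.109,-.155,0],[-.109,.155,0]])
px=np.array([T2(463,327),T2(742,337),T2(727,520),T2(455,512)])
def pose(p): return R.from_euler("ZY",[p[2],-np.radians(22)])
f=lambda p:(proj("top",pose(p).apply(M)+[p[0],p[1],.085])-px).ravel()
r=least_squares(f,[.5,-.2,0]);print("book",r.x,np.abs(r.fun).max())
Rb=pose(r.x).as_matrix();n=Rb[:,2];print("normal",n)
o,d=ray("top",T2(710,400));s=((np.r_[r.x[:2],.085]-o)@n)/(d@n);P=o+s*d;print("sticker on plane",P,Rb.T@(P-np.r_[r.x[:2],.085]))
# stand base corners (top of base z=.01)
c=[T(125,455),T(335,465),T(339,372)]
def onz(uv,z):
    o,d=ray("top",uv);return o+(z-o[2])/d[2]*d
C=[onz(u,.01) for u in c];print("base corners",np.round(C,3),"yaw deg",np.degrees(np.arctan2(-(C[0]-C[1])[0],(C[0]-C[1])[1])))
E
```

```text
orange top dot (array([0.5127049 , 0.29143908, 0.20405385]), np.float64(0.0048321120519500315)) blue (array([0.50638833, 0.17248509, 0.2043107 ]), np.float64(0.00537168861519124))
sticker (array([ 0.53434647, -0.32921633,  0.10353978]), np.float64(0.005723482810725053))
blue st (array([ 0.54036948, -0.15174601,  0.10207478]), np.float64(0.004663629995922028))
green st (array([ 0.53645699, -0.24736381,  0.1038651 ]), np.float64(0.0048335979488354445))
book [ 0.50750172 -0.20995247 -0.03837374] 1.8261994733764766
normal [-0.37433081  0.01437153  0.92718385]
sticker on plane [ 0.53274407 -0.33166439  0.09707762] [ 3.22408162e-02 -1.20653912e-01  6.29845592e-19]
base corners [[0.467 0.353 0.01 ]
 [0.455 0.115 0.01 ]
 [0.562 0.111 0.01 ]] yaw deg -2.8673771327470767
```

>>> move_arm:
  series:
    - {"offset": [0,0,-0.03],"roll": 0.125,"gripper": 0}
    - {"offset": [0,0,-0.03],"roll": 0.125,"gripper": 0}
    - {"offset": [0,0,-0.03],"roll": 0.125,"gripper": 0}
    - {"offset": [0,0,-0.03],"roll": 0.125,"gripper": 0}
    - {"offset": [0.01,-0.045,0],"roll": 0,"gripper": 0}
  squeeze: 5

```text
t: 1.2
eef_pos: [0.2947, -0.5448, 0.3384]
orientation: [1.0, -0.028, 0.001, 0.004]
contact_force: [1.1, 0.8, 0.9]
gripper_width: 0.0937
gripper_force: 0.0
```

>>> move_arm:
  series:
    - {"offset": [0.01,-0.045,0],"roll": 0,"gripper": 0}
    - {"offset": [0.01,-0.045,0],"roll": 0,"gripper": 0}
    - {"offset": [0.01,-0.045,0],"roll": 0,"gripper": 0}
    - {"offset": [0.01,-0.045,0],"roll": 0,"gripper": 0}
    - {"offset": [0.01,-0.045,0],"roll": 0,"gripper": 0}

```text
t: 1.7
eef_pos: [0.3565, -0.3166, 0.3336]
orientation: [1.0, -0.025, 0.0, 0.0]
contact_force: [0.4, -0.3, 0.9]
gripper_width: 0.0941
gripper_force: 0.0
```

>>> move_arm:
  series:
    - {"offset": [0.01,-0.045,0],"roll": 0,"gripper": 0}
    - {"offset": [0.01,-0.045,0],"roll": 0,"gripper": 0}
    - {"offset": [0.01,-0.045,0],"roll": 0,"gripper": 0}
    - {"offset": [0.01,-0.045,0],"roll": 0,"gripper": 0}
    - {"offset": [0.01,-0.045,0],"roll": 0,"gripper": 0}

```text
t: 2.2
eef_pos: [0.4175, -0.0943, 0.3338]
orientation: [1.0, -0.025, 0.001, 0.0]
contact_force: [-0.0, -0.1, 0.0]
gripper_width: 0.0939
gripper_force: 0.0
```

>>> move_arm:
  series:
    - {"offset": [0.01,-0.045,0],"roll": 0,"gripper": 0}
    - {"offset": [0.01,-0.045,0],"roll": 0,"gripper": 0}
    - {"offset": [0.01,-0.045,0],"roll": 0,"gripper": 0}
    - {"offset": [0.01,-0.045,0],"roll": 0,"gripper": 0}
    - {"offset": [0,0,0],"roll": 0,"gripper": 0}

```text
t: 2.7
eef_pos: [0.4663, 0.086, 0.3334]
orientation: [1.0, -0.021, -0.0, -0.001]
contact_force: [-0.9, -1.0, 0.4]
gripper_width: 0.0939
gripper_force: 0.0
```

>>> move_arm:
  series:
    - {"offset": [0.007,-0.042,0],"roll": 0,"gripper": 0}
    - {"offset": [0.007,-0.042,0],"roll": 0,"gripper": 0}
    - {"offset": [0.007,-0.042,0],"roll": 0,"gripper": 0}
    - {"offset": [0.007,-0.042,0],"roll": 0,"gripper": 0}
    - {"offset": [0.007,-0.04,0.02],"roll": 0,"gripper": 0}

```text
t: 3.2
eef_pos: [0.5132, 0.2893, 0.3166]
orientation: [1.0, -0.025, 0.003, -0.001]
contact_force: [1.1, 0.3, -0.3]
gripper_width: 0.0937
gripper_force: 0.0
```

>>> move_arm:
  series:
    - {"offset": [0,0,0.03],"roll": 0,"gripper": 0}
    - {"offset": [0,0,0.02],"roll": 0,"gripper": 0}
    - {"offset": [0,0,0],"roll": 0,"gripper": 0}
    - {"offset": [0,0,0],"roll": 0,"gripper": 0}

```text
t: 3.6
eef_pos: [0.5117, 0.2872, 0.264]
orientation: [1.0, -0.025, 0.0, 0.0]
contact_force: [-0.4, 0.6, 0.3]
gripper_width: 0.0938
gripper_force: 0.0
```

```bash
python3 - <<'E'
from h import *
s=robot.observe();print(s["eef_pos"],s["orientation"])
a=robot.grab_frame("side");b=robot.grab_frame("top")
A=[cv2.resize(i,(400,400),interpolation=cv2.INTER_CUBIC) for i in (a[210:310,220:320],b[170:270,190:290])]
cv2.imwrite("pics/over.png",np.hstack(A))
print("pred dot",proj("side",[.5125,.2915,.195]),proj("top",[.5125,.2915,.195]))
E
```

```text
[0.51173975 0.28716857 0.26399427] [ 9.99687086e-01 -2.50142541e-02  1.27634636e-04  1.26618814e-05]
pred dot [[276.30395499 258.9715551 ]] [[235.09592518 218.15642984]]
```

View pics/over.png

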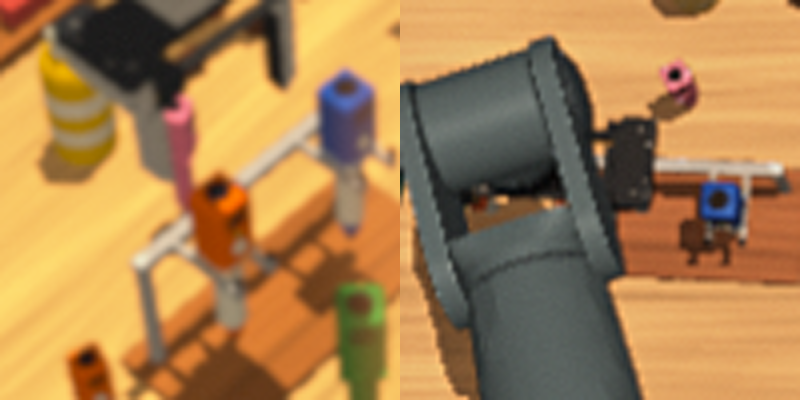

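The side crop shows the head untouched, top at (225,190), with the open fingers straddling it from above. The top view is hidden by the arm. I'll descend and close.

>>> move_arm:
  series:
    - {"offset": [0.001,-0.004,0.025],"roll": 0,"gripper": 0}
    - {"offset": [0,0,0.025],"roll": 0,"gripper": 0}
    - {"offset": [0,0,0.025],"roll": 0,"gripper": 0}
    - {"offset": [0,0,0.02],"roll": 0,"gripper": 0}
    - {"offset": [0,0,0],"roll": 0,"gripper": 0}

```text
t: 4.2
eef_pos: [0.5116, 0.291, 0.1668]
orientation: [1.0, -0.025, -0.002, 0.001]
contact_force: [-0.5, -0.3, -0.9]
gripper_width: 0.0941
gripper_force: 0.0
```

>>> move_arm:
  series:
    - {"gripper": 1,"offset": [0,0,0],"roll": 0}
    - {"gripper": 1,"offset": [0,0,0],"roll": 0}
    - {"gripper": 1,"offset": [0,0,0],"roll": 0}
    - {"gripper": 1,"offset": [0,0,0],"roll": 0}
    - {"gripper": 1,"offset": [0,0,0],"roll": 0}
  squeeze: 5

```text
t: 4.7
eef_pos: [0.5129, 0.2918, 0.1691]
orientation: [1.0, -0.025, 0.0, -0.0]
contact_force: [0.0, 0.2, 0.4]
gripper_width: 0.0575
gripper_force: 0.0
```

>>> move_arm:
  series:
    - {"gripper": 1,"offset": [0,0,0],"roll": 0}
    - {"gripper": 1,"offset": [0,0,0],"roll": 0}
    - {"gripper": 1,"offset": [0,0,0],"roll": 0}
    - {"gripper": 1,"offset": [0,0,0],"roll": 0}
    - {"gripper": 1,"offset": [0,0,0],"roll": 0}

```text
t: 5.2
eef_pos: [0.5126, 0.2917, 0.1684]
orientation: [1.0, -0.025, -0.0, -0.0]
contact_force: [-0.7, 0.4, 0.2]
gripper_width: 0.0317
gripper_force: 5.0
```

>>> move_arm:
  series:
    - {"gripper": 1,"offset": [0,0,-0.005],"roll": 0}
    - {"gripper": 1,"offset": [-0.005,0,0],"roll": 0}
    - {"gripper": 1,"offset": [-0.005,0,0],"roll": 0}
    - {"gripper": 1,"offset": [-0.005,0,0],"roll": 0}
    - {"gripper": 1,"offset": [-0.005,0,0],"roll": 0}

```text
t: 5.7
eef_pos: [0.4926, 0.2928, 0.1739]
orientation: [1.0, -0.025, 0.001, -0.0]
contact_force: [1.6, -0.8, 0.9]
gripper_width: 0.0321
gripper_force: 5.0
```

>>> move_arm:
  series:
    - {"gripper": 1,"offset": [-0.004,0,0],"roll": 0}
    - {"gripper": 1,"offset": [-0.004,0,0],"roll": 0}
    - {"gripper": 1,"offset": [0,0,0],"roll": 0}

```text
t: 6.0
eef_pos: [0.484, 0.2932, 0.1734]
orientation: [1.0, -0.024, -0.0, -0.0]
contact_force: [0.9, 0.8, -0.6]
gripper_width: 0.0316
gripper_force: 5.0
```

```bash
python3 - <<'E'
from h import *
s=robot.observe();print(s["eef_pos"],s["contact_force"],s["gripper_width"])
a=robot.grab_frame("side")
cv2.imwrite("pics/tilt.png",cv2.resize(a[205:305,210:330],(720,600),interpolation=cv2.INTER_CUBIC))
E
```

```text
[0.48400237 0.29319844 0.17344488] [ 0.8644643   0.80512386 -0.55501304] 0.03159160560163812
```

View pics/tilt.png

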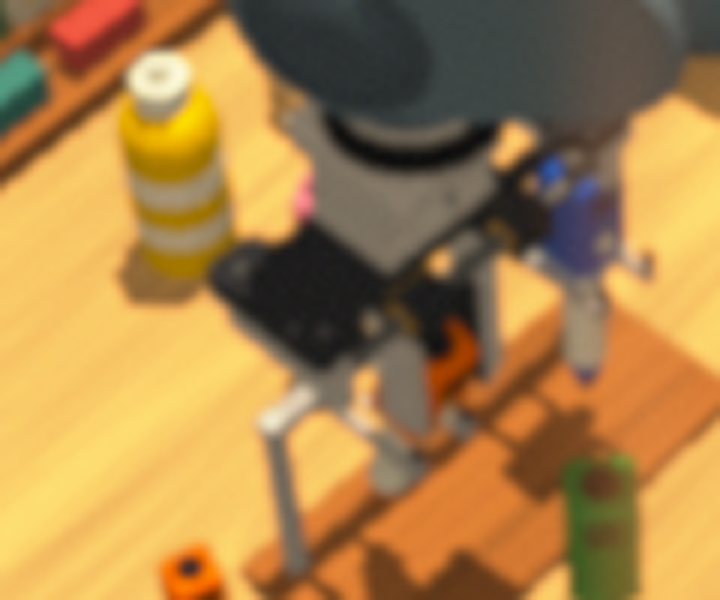

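The stem shows below the finger at crop (395,470), while the head is mostly hidden. I'll lift the pen clear and measure the tilt in the air.

>>> move_arm:
  series:
    - {"gripper": 1,"offset": [0,0,-0.02],"roll": 0}
    - {"gripper": 1,"offset": [0,0,-0.04],"roll": 0}
    - {"gripper": 1,"offset": [0,0,-0.04],"roll": 0}
    - {"gripper": 1,"offset": [0,0,-0.04],"roll": 0}
    - {"gripper": 1,"offset": [0,0,-0.03],"roll": 0}
  squeeze: 8

```text
t: 6.55
eef_pos: [0.4846, 0.2932, 0.3459]
orientation: [1.0, -0.025, 0.0, -0.0]
contact_force: [0.9, -0.1, -0.3]
gripper_width: 0.0322
gripper_force: 8.0
```

>>> move_arm:
  series:
    - {"gripper": 1,"offset": [-0.03,0.01,0],"roll": 0}
    - {"gripper": 1,"offset": [-0.04,0.04,0],"roll": 0}
    - {"gripper": 1,"offset": [0,0.04,0],"roll": 0}
    - {"gripper": 1,"offset": [0,0.04,0],"roll": 0}
    - {"gripper": 1,"offset": [0,0,0],"roll": 0}

```text
t: 7.05
eef_pos: [0.4126, 0.1683, 0.3431]
orientation: [1.0, -0.027, -0.0, 0.0]
contact_force: [-0.1, 0.4, -1.1]
gripper_width: 0.032
gripper_force: 8.0
```

```bash
python3 - <<'E'
from h import *
s=robot.observe();print(s["eef_pos"],s["contact_force"],s["gripper_width"])
a=robot.grab_frame("side")
g=np.array(s["eef_pos"])+[0,0,.011];c=proj("side",g)[0];print(c)
u,v=int(c[0]),int(c[1]);l,t=u-50,v-40
I=cv2.resize(a[t:t+100,l:l+100],(600,600),interpolation=cv2.INTER_CUBIC)
for th in (0,10,22,35):
    r=np.radians(th);P=g+.153*np.array([np.sin(r),-.05*np.sin(r),-np.cos(r)])
    q=proj("side",P)[0];print(th,q,(q-[l,t])*6)
    cv2.circle(I,tuple(((q-[l,t])*6).astype(int).tolist()),4,(255,0,255),-1)
cv2.imwrite("pics/air.png",I);print(l,t)
E
```

```text
[0.4126226  0.16829152 0.34313297] [-0.10408629  0.38008367 -1.12937784] 0.03201091399709368
[337.65259907 206.79621359]
0 [336.3015069  247.68830064] [295.80904138 490.12980387]
10 [328.68850983 241.89809243] [250.13105898 455.38855458]
22 [320.0329938  233.80622582] [198.19796278 406.8373549 ]
35 [311.52631514 223.93164818] [147.15789086 347.58988909]
287 166
```

View pics/air.png

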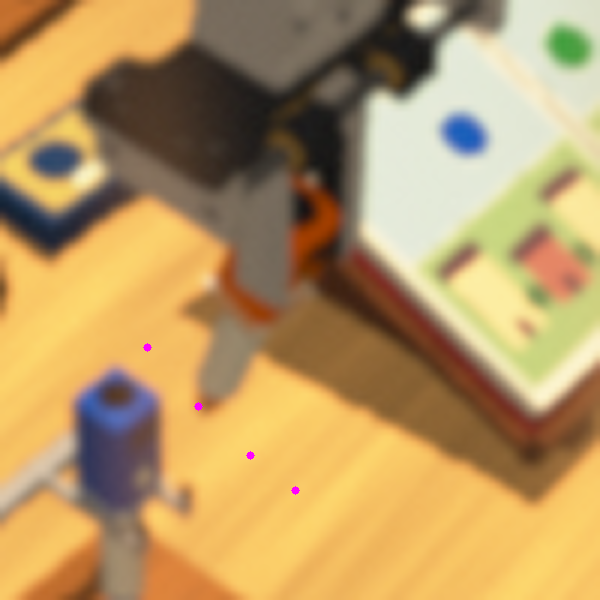

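The nib is at crop (207,403), next to the predicted mark for 22° at (198,407). The pen is tilted about right for the page. I'll firm up the grip and move over the sticker.

>>> move_arm:
  series:
    - {"gripper": 1,"offset": [0,0,0],"roll": 0}
    - {"gripper": 1,"offset": [0.004,0.025,0],"roll": 0}
    - {"gripper": 1,"offset": [0.006,0.04,0],"roll": 0}
    - {"gripper": 1,"offset": [0.006,0.04,0],"roll": 0}
    - {"gripper": 1,"offset": [0.006,0.04,0],"roll": 0}
  squeeze: 20

```text
t: 7.6
eef_pos: [0.4282, 0.0251, 0.3433]
orientation: [1.0, -0.023, -0.0, -0.0]
contact_force: [1.2, -0.0, -0.5]
gripper_width: 0.0318
gripper_force: 20.0
```

>>> move_arm:
  series:
    - {"gripper": 1,"offset": [0.006,0.04,0],"roll": 0}
    - {"gripper": 1,"offset": [0.006,0.04,0],"roll": 0}
    - {"gripper": 1,"offset": [0.006,0.04,0],"roll": 0}
    - {"gripper": 1,"offset": [0.006,0.04,0],"roll": 0}
    - {"gripper": 1,"offset": [0.006,0.04,0],"roll": 0}

```text
t: 8.1
eef_pos: [0.4489, -0.1767, 0.3431]
orientation: [1.0, -0.024, -0.0, -0.0]
contact_force: [-0.4, 0.7, -1.4]
gripper_width: 0.0317
gripper_force: 20.0
```

>>> move_arm:
  series:
    - {"gripper": 1,"offset": [0.006,0.04,0],"roll": 0}
    - {"gripper": 1,"offset": [0.006,0.04,0],"roll": 0}
    - {"gripper": 1,"offset": [0.006,0.04,0.02],"roll": 0}
    - {"gripper": 1,"offset": [0.005,0.02,0.02],"roll": 0}
    - {"gripper": 1,"offset": [0,0,0.01],"roll": 0}

```text
t: 8.6
eef_pos: [0.4645, -0.3176, 0.2902]
orientation: [1.0, -0.025, -0.002, -0.002]
contact_force: [0.1, 2.0, -0.2]
gripper_width: 0.032
gripper_force: 20.0
```

>>> move_arm:
  series:
    - {"gripper": 1,"offset": [0.001,0.01,0.02],"roll": 0}
    - {"gripper": 1,"offset": [0,0,0.012],"roll": 0}
    - {"gripper": 1,"offset": [0,0,0],"roll": 0}
    - {"gripper": 1,"offset": [0,0,0],"roll": 0}

```text
t: 9.0
eef_pos: [0.4653, -0.326, 0.262]
orientation: [1.0, -0.024, 0.0, -0.0]
contact_force: [-0.2, 0.6, -0.2]
gripper_width: 0.0318
gripper_force: 20.0
```

```bash
python3 - <<'E'
from h import *
s=robot.observe();e=np.array(s["eef_pos"]);print(e,s["contact_force"])
tip=e+[.057,-.003,-.131];st=np.array([.533,-.331,.098])
im=[]
for c in ("side","top"):
    a=robot.grab_frame(c);k=proj(c,[tip,st]);print(c,k)
    l,t=(k.mean(0)-[25,30]).astype(int);l=max(l,0);t=max(t,0)
    I=cv2.resize(a[t:t+60,l:l+50],(400,480),interpolation=cv2.INTER_CUBIC);print(l,t)
    for p,col in zip(k,((255,0,255),(0,0,0))): cv2.circle(I,tuple(((p-[l,t])*8).astype(int).tolist()),3,col,-1)
    im.append(I)
    for n in ("orange_pen_tip","orange_sticker_mid"): print(n,[(np.round(x["xy"],1).tolist(),round(x["p"],2)) for x in robot.place_of(c,n)])
cv2.imwrite("pics/hover.png",np.hstack(im))
E
```

```text
[ 0.46529547 -0.32603789  0.26198212] [-0.19584432  0.60610858 -0.16218688]
side [[400.26622672 157.06810124]
 [396.84822152 162.89602194]]
373 129
orange_pen_tip [([273.7, 218.9], 0.56)]
orange_sticker_mid [([395.5, 160.2], 0.57)]
top [[414.21174193 217.42758828]
 [412.86239597 215.89066283]]
388 186
orange_pen_tip [([374.4, 222.6], 0.7)]
orange_sticker_mid []
```

View pics/hover.png

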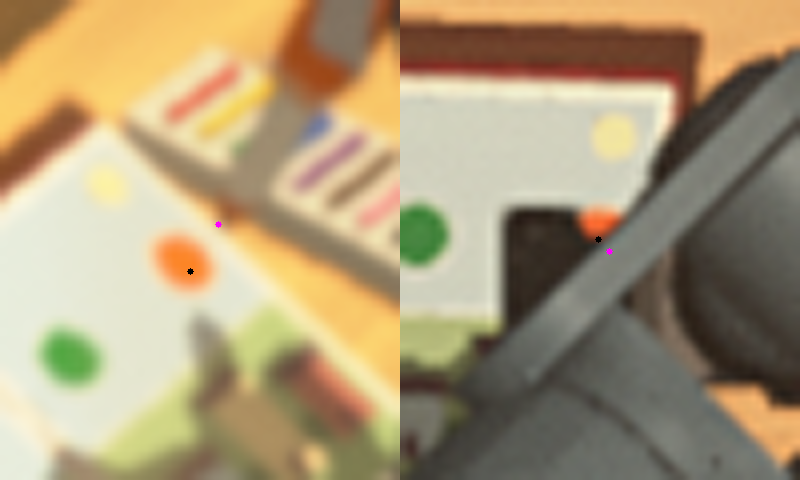

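The side view (left) shows the nib end at crop (232,216) and the sticker centre at (183,263). Compared with the predictions, the tip needs about 3 mm more in +x and 2 mm more in +y. The top view is mostly hidden by the arm. I'll descend along the normal and watch the averaged force.

>>> move_arm:
  series:
    - {"gripper": 1,"offset": [0.005,-0.002,0.007],"roll": 0}
    - {"gripper": 1,"offset": [0.003,0,0.007],"roll": 0}
    - {"gripper": 1,"offset": [0.002,0,0.005],"roll": 0}
    - {"gripper": 1,"offset": [0,0,0],"roll": 0}
    - {"gripper": 1,"offset": [0,0,0],"roll": 0}

```text
t: 9.8
eef_pos: [0.4748, -0.3254, 0.242]
orientation: [1.0, -0.025, -0.0, -0.0]
contact_force: [-0.4, 0.3, -0.6]
gripper_width: 0.0317
gripper_force: 20.0
```

```bash
cat > f.py <<'E'
from h import *
F=[];E=[]
for i in range(12):
    a=robot.grab_frame("side");s=robot.observe();F.append(s["contact_force"]);E.append(s["eef_pos"])
F=np.array(F);E=np.mean(E,0);print("t",s["t"],"F",F.mean(0).round(2),"se",(F.std(0)/12**.5).round(2),"TCP",E.round(4),"along normal",(F.mean(0)@[-.374,.014,.927]).round(2))
import sys
if len(sys.argv)>1:
    l,t=370,125
    cv2.imwrite(sys.argv[1],cv2.resize(a[t:t+60,l:l+60],(600,600),interpolation=cv2.INTER_CUBIC))
E
python3 f.py pics/near.png
```

```text
t 10.4 F [-0.06 -0.27 -0.77] se [0.11 0.11 0.15] TCP [ 0.4749 -0.3256  0.2427] along normal -0.7
```

View pics/near.png

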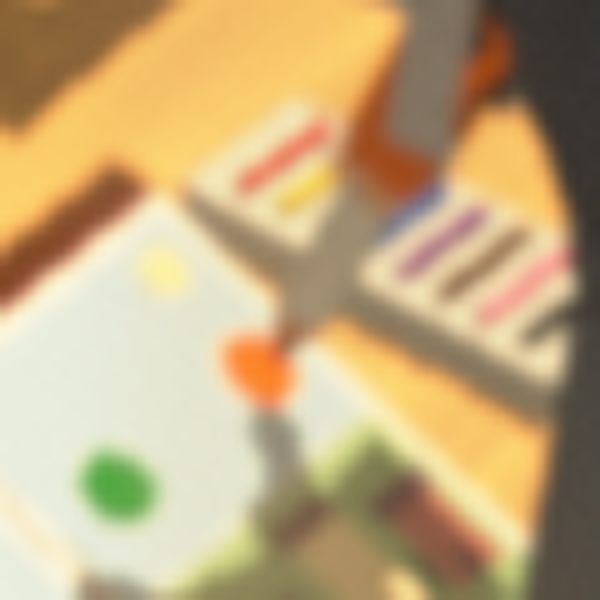

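The nib end is at crop (282,348) and the sticker centre at (260,370). The remaining (-2.2,+2.2) px runs along the approach line, so the nib is heading for the centre.

>>> move_arm:
  series:
    - {"gripper": 1,"offset": [0.0015,0,0.0037],"roll": 0}
    - {"gripper": 1,"offset": [0.0015,0,0.0037],"roll": 0}
    - {"gripper": 1,"offset": [0,0,0],"roll": 0}
    - {"gripper": 1,"offset": [0,0,0],"roll": 0}

```text
t: 10.8
eef_pos: [0.4778, -0.3255, 0.2347]
orientation: [1.0, -0.025, -0.0, -0.0]
contact_force: [-0.0, -0.9, 0.9]
gripper_width: 0.0319
gripper_force: 20.0
```

```bash
python3 f.py
```

```text
t 11.4 F [-0.08  0.09 -0.71] se [0.12 0.15 0.12] TCP [ 0.4779 -0.3257  0.2351] along normal -0.63
```

>>> move_arm:
  series:
    - {"gripper": 1,"offset": [0.0011,0,0.0028],"roll": 0}
    - {"gripper": 1,"offset": [0,0,0],"roll": 0}
    - {"gripper": 1,"offset": [0,0,0],"roll": 0}

```text
t: 11.7
eef_pos: [0.4789, -0.3257, 0.232]
orientation: [1.0, -0.025, -0.0, -0.0]
contact_force: [0.6, -0.6, -0.3]
gripper_width: 0.032
gripper_force: 20.0
```

```bash
python3 f.py
```

```text
t 12.3 F [-0.09 -0.27 -0.71] se [0.11 0.14 0.22] TCP [ 0.4789 -0.3257  0.2323] along normal -0.63
```

Still free, with a baseline of about −0.65 N. I'll continue in 2 mm steps.

>>> move_arm:
  series:
    - {"gripper": 1,"offset": [0.0008,0,0.0019],"roll": 0}
    - {"gripper": 1,"offset": [0,0,0],"roll": 0}
    - {"gripper": 1,"offset": [0,0,0],"roll": 0}

```text
t: 12.6
eef_pos: [0.4797, -0.3257, 0.2302]
orientation: [1.0, -0.025, -0.0, -0.0]
contact_force: [-0.5, 0.6, -1.1]
gripper_width: 0.0318
gripper_force: 20.0
```

```bash
python3 f.py
```

```text
t 13.2 F [-0.02  0.02 -0.89] se [0.12 0.11 0.11] TCP [ 0.4797 -0.3258  0.2304] along normal -0.82
```

>>> move_arm:
  series:
    - {"gripper": 1,"offset": [0.0008,0,0.0019],"roll": 0}
    - {"gripper": 1,"offset": [0,0,0],"roll": 0}
    - {"gripper": 1,"offset": [0,0,0],"roll": 0}

```text
t: 13.5
eef_pos: [0.4805, -0.3258, 0.2283]
orientation: [1.0, -0.025, -0.0, -0.0]
contact_force: [-0.3, 0.1, -0.6]
gripper_width: 0.0318
gripper_force: 20.0
```

```bash
python3 f.py pics/c2.png
```

```text
t 14.1 F [ 0.1  -0.18 -1.09] se [0.1  0.13 0.14] TCP [ 0.4805 -0.3258  0.2285] along normal -1.05
```

>>> move_arm:
  series:
    - {"gripper": 1,"offset": [0.0008,0,0.0019],"roll": 0}
    - {"gripper": 1,"offset": [0,0,0],"roll": 0}
    - {"gripper": 1,"offset": [0,0,0],"roll": 0}

```text
t: 14.4
eef_pos: [0.4814, -0.326, 0.2267]
orientation: [1.0, -0.025, 0.0, 0.0]
contact_force: [-0.7, -0.3, 0.7]
gripper_width: 0.032
gripper_force: 20.0
```

```bash
python3 f.py
```

```text
t 15.0 F [-0.32 -0.3   0.43] se [0.13 0.13 0.12] TCP [ 0.4814 -0.3259  0.2267] along normal 0.51
```

>>> move_arm:
  series:
    - {"gripper": 1,"offset": [0.0008,0,0.0019],"roll": 0}
    - {"gripper": 1,"offset": [0,0,0],"roll": 0}
    - {"gripper": 1,"offset": [0,0,0],"roll": 0}

```text
t: 15.3
eef_pos: [0.4821, -0.326, 0.2247]
orientation: [1.0, -0.025, -0.0, 0.0]
contact_force: [-1.1, -0.2, 0.9]
gripper_width: 0.0319
gripper_force: 20.0
```

```bash
python3 f.py pics/c3.png
```

```text
t 15.9 F [-0.88 -0.48  1.43] se [0.18 0.12 0.14] TCP [ 0.4821 -0.3259  0.2247] along normal 1.65
```

Contact: the load is about 2.3 N above baseline, close to half travel. I'll check the position.

View pics/c3.png

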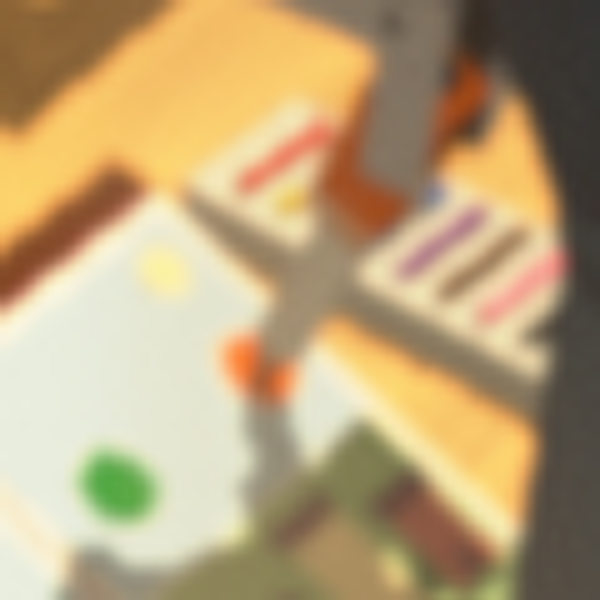

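The nib meets its shadow at crop (263,378), about 1 px (2–3 mm) from the sticker centre at (258,368). The pen leans about square to the page.

```bash
python3 -c "
from cell import robot
print(robot.hand_in())"
```

```text
the job is handed in; nothing more can be done
None
```

I handed the job in with the orange pen held still on the orange sticker: nib about 2–3 mm from the centre in the side view, pressing with about 2.3 N (nib roughly 3.3 mm in by the spring figures), and the pen tilted about 22° to sit square to the page; no verdict came back.

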